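Pack the steam cleaner's nozzles and cartridges into the lift-tray case

ROBOT

A 6-joint arm with a two-finger parallel gripper is mounted at the origin on a cart in front of the work surface, level with it; the furniture and walls round the work are solid. World frame = base frame: x ahead of the robot, y to its left, z up, the work surface at z = 0. Lengths are in m, angles in rad, forces in N, time in s.
With the tool pointing down it reaches from about 0.3 to 0.875 m from the base axis. Payload 6.4 kg.
Tool frame: the origin (TCP) lies midway between the tips of the shut fingers; the grasp point (between the pads) lies 19 mm behind it; z points along the fingers, x is the direction in which the jaws open and shut, and the axes are right-handed (so a half turn about z gives the same grasp; the last joint's range is limited). The gripper opens to 88 mm and grips with 3 to 60 N. Pads are 18 mm wide; open, the fingers measure 123 mm over their backs; the gripper's body (75 mm by 187 mm) begins 45 mm behind the grasp point.
Start: joints at [1.102, 0.181, 1.607, -0, 1.354, -0.206], TCP at [0.149, 0.555, 0.239] pointing down, gripper open.
Joint ranges: [-2.99, 2.99], [-0.89, 2.07], [0.3, 2.58], [-1.14, 4.28], [0, 2.63], [-3.12, 3.12]. Speed limits (rad/s): [2.57, 2.57, 3.01, 3.14, 3.14, 3.14].

INTERFACE

Orientations are given as [roll, pitch, yaw] about the fixed x, y, z axes, in that order (R = Rz(yaw) Ry(pitch) Rx(roll)).
In Python, from cell import sense, read_camera, job_done, boxes_of gives the robot as it stands.
- The arm moves only by the shell command python3 -m crank 'ROWS' [OPENING] [FORCE]. ROWS is text: rows parted by semicolons, each of 4 numbers parted by spaces: the shift along the world's x, y, z in mm, then the turn about the world's z in rad. A call has 1 to 8 rows; each row is the pose to reach, as a shift and turn from the pose commanded when the call began; what a row does not reach only later rows make up. A row lasts 1/8 s, in which the tool goes at most 62.5 mm and 10.7 degrees, less where a joint would pass 70% of its speed; a pose out of reach is approached as far as the arm can. A call with a gripper value outside its range is refused whole. OPENING is the opening, from 0 (shut) to 1 (fully open), set as the call begins (- or left out, the last holds). The fingers move at their own pace and stop on an object; FORCE is the grip in N (left out, the last holds). Time passes only in rows, so rows that repeat a pose let the fingers close. It gives the time, the measured TCP pose, the force and the opening at its end, in the units of the state.
- sense(): the state, without advancing time (a new reading comes with each control period).
- read_camera(name): name is "side" or "top"; returns a dict with "frame" (420x560x3 uint8, red, green, blue), "K" (3x3 intrinsics, pixels), "cam_to_world" (4x4, takes a point from camera to world coordinates). Camera axes: x right, y up, looking along -z (the intrinsics and any distortion apply to the point x, -y, -z); pixel columns grow to the right and rows downward; lengths in m; the calibration is good to about 2 mm. A picture is of the moment at which its call begins. There is no depth.
- job_done(): hands the job in, once; it reports no verdict.
Trained networks look in a picture, given as the dict that the camera call returned (one of the last four; its "shot" number tells which), for a name from the list of things; names that differ only in an ending like _2 or _b are one class to them, and where a whole thing is asked for, a point or a joint stands for the part that bears it (a point fixed in the world has none). Each returns a list of dicts, best first, with "score" (0 to 1); they miss things now and then, are a little off and sometimes report something else, mostly with a low value. They report only what shows in the picture. A call takes as long as a camera call.
- boxes_of(picture, target): "location" ([column, row] in pixels, amid what is visible of it).
The state is a dict: "t": time; "joint_pos": joint angles; "joint_velocities": joint speeds; "joint_torque": joint torques, N m; "ee_pos": TCP position; "orientation": TCP orientation; "ft_force": force on the tool from outside, world axes, zero at the start; "torque": the same for the moment, N m; "finger_gap": opening from 0.0 (shut) to 1.0 (fully open).
Only numpy, scipy, OpenCV 4.12 (cv2) and the standard library are available. Lean on these libraries where they do the work, as an engineer would, in place of code of your own. Each camera call takes 0.05 s, during which the arm holds its last target.

TASK

The steam cleaner's nozzles have dried: swing the storage case's top tray fully open and pack into the compartment underneath every nozzle clipped in the drying dock and every descaler cartridge in the pocket tray. Each nozzle comes off its socket only if you keep its release button pressed in while pulling it straight up. When all are lying or standing inside, swing the tray back until it is fully shut and let go; leave the other kitchen things where they are.

Things in the scene. Friction and masses are not known exactly. Their poses are not given: they have to be found in the camera images.
- nozzle_round_c (a point): steam nozzle with a short round cone on top, 58 mm tall, 70 g; may be absent. Its lower 46 mm is a grey box housing 28 mm (its x) by 34 mm (its y), foot flat. The point is on its axis, 29 mm above the foot; z points up out of the tip. The +y face has a black release button, centre 35 mm above the foot, 18 x 18 mm, 7.5 mm proud. Lift it by pinching across its y, about 36 mm above the foot, with 15 to 30 N.
- nozzle_round_button (a joint): travel of that nozzle's sprung release button into the housing, m: 0 out, 0.007 fully in; 2 N to start, 6 N fully in. It draws in two toes, at the foot of the +y and -y faces, that sit under the dock's catches; only while the button is held in (over 0.006) can the nozzle be pulled up. One finger on the button and one on the plain -y face press it and hold the nozzle at once.
- nozzle_flat_c (a point): steam nozzle with a flat crosswise fan on top, 58 mm tall, 70 g; may be absent. Its lower 46 mm is a grey box housing 28 mm (its x) by 34 mm (its y), foot flat. The point is on its axis, 29 mm above the foot; z points up out of the tip. The +y face has a black release button, centre 35 mm above the foot, 18 x 18 mm, 7.5 mm proud. Lift it by pinching across its y, about 36 mm above the foot, with 15 to 30 N.
- nozzle_flat_button (a joint): travel of that nozzle's sprung release button into the housing, m: 0 out, 0.007 fully in; 2 N to start, 6 N fully in. It draws in two toes, at the foot of the +y and -y faces, that sit under the dock's catches; only while the button is held in (over 0.006) can the nozzle be pulled up. One finger on the button and one on the plain -y face press it and hold the nozzle at once.
- nozzle_brush_c (a point): steam nozzle with a short round brush on top, 58 mm tall, 70 g; may be absent. Its lower 46 mm is a grey box housing 28 mm (its x) by 34 mm (its y), foot flat. The point is on its axis, 29 mm above the foot; z points up out of the tip. The +y face has a black release button, centre 35 mm above the foot, 18 x 18 mm, 7.5 mm proud. Lift it by pinching across its y, about 36 mm above the foot, with 15 to 30 N.
- nozzle_brush_button (a joint): travel of that nozzle's sprung release button into the housing, m: 0 out, 0.007 fully in; 2 N to start, 6 N fully in. It draws in two toes, at the foot of the +y and -y faces, that sit under the dock's catches; only while the button is held in (over 0.006) can the nozzle be pulled up. One finger on the button and one on the plain -y face press it and hold the nozzle at once.
- cartridge_0_c (a point): descaler cartridge: white square pill-box shape, 20 x 20 x 40 mm, grey cap, 20 g, standing upright and loose (1.5 mm play) in a pocket of the pocket tray, 30 mm of it free above; its sides are parallel to the tray's. May be absent. The point is its centre, z along its length.
- cartridge_1_c (a point): descaler cartridge: white square pill-box shape, 20 x 20 x 40 mm, grey cap, 20 g, standing upright and loose (1.5 mm play) in a pocket of the pocket tray, 30 mm of it free above; its sides are parallel to the tray's. May be absent. The point is its centre, z along its length.
- cartridge_2_c (a point): descaler cartridge: white square pill-box shape, 20 x 20 x 40 mm, grey cap, 20 g, standing upright and loose (1.5 mm play) in a pocket of the pocket tray, 30 mm of it free above; its sides are parallel to the tray's. May be absent. The point is its centre, z along its length.
- tray_handle (a point): centre of the black handle bar of the case's grey top tray: 60 mm long (the case's x), 12 mm thick (the case's y), 14 mm tall, on two 8 mm legs near its ends; 42 mm above the tray's floor; 113 mm above the worktop when shut, 63 mm when fully open. The tray stays level and does not turn.
- lift (a joint): swing q of the tray's cantilever arms, rad: 0 shut on the case, 2.618 fully open, beside the case on its -y side. The handle moves on an arc; in the case frame x = 0, y = -0.0866 + 0.1 cos(0.5236 + q), z = 0.063 + 0.1 sin(0.5236 + q). Its weight (about 2.5 N) carries it, damped, to the nearer end from either side of q = 1.05, so it stays open or shut.
- case: white storage case fixed to the worktop, 184 (its x) x 136 (its y) x 66 mm; origin at the centre of its underside, z up. One open compartment 176 x 128 mm inside, floor at 4 mm, rim at 66 mm. The top tray (184 x 136 mm, 22 mm high, underside at 68 mm when shut) covers it; things up to 62 mm tall standing on the floor fit beneath.
- dock: white drying dock fixed to the worktop, plate 196 (its x) x 84 (its y) x 12 mm, origin at the centre of its underside. Three clip sockets at x = -60, 0, 60 mm, y = 0; nozzle feet stand on the plate, nozzle axes parallel to the dock's. Each has a catch on the +y and -y side (18 to 31 mm from its axis, 10 mm high above the plate) and a rib 7 mm high on the x sides.
- pocket_tray: white pocket tray fixed to the worktop, 56 (its x) x 176 (its y) x 16 mm, origin at the centre of its underside, with three square pockets 23 mm wide and 10 mm deep at y = -60, 0 and 60 mm. Pockets of absent cartridges are empty.
- salt_shaker: salt shaker (90 mm tall) standing on the hob; a bystander, leave it where it stands
- pepper_shaker: pepper shaker (90 mm tall) behind the pocket tray's right end; a bystander, leave it where it stands
- spice_jar_2: spice jar (106 mm tall) at the left behind the case; to the left of it (y over 0.36, x over 0.35) the side of a tall cupboard rises, which the arm must not touch; a bystander, leave it where it stands
- measuring_beaker: small square clear tub with a white stopper (100 mm tall) behind the case; a bystander, leave it where it stands
- teaspoon: steel teaspoon (127 mm) lying at the worktop's front edge; a bystander, leave it where it stands

How it is judged:
By the outcome, as a careful person would: the job done as asked, in the order asked, and still so for the second after the job is handed in, with the robot touching nothing.
Of nozzle_round, nozzle_flat, nozzle_brush only 2 to 3 are there at a start; the rules pass over those that are not, and their reading is None.
Of cartridge_0, cartridge_1, cartridge_2 only 1 to 2 are there at a start; the rules pass over those that are not, and their reading is None.
At some moment in a run one of cartridge_0, cartridge_1, cartridge_2 may be knocked a few centimetres aside while the robot is not near it.
Once in a run the grip may slacken for a moment while it holds something.
It also fails if it takes over 210 s, if anything falls off the work surface, if the arm or the gripper's body presses on something with over 40 N, if the wrist force passes 120 N, or if a joint passes its speed limit or range.

## Working session

There is one attempt and no reset: what is moved stays moved. The work goes in short steps, Python scripts to look and compute and a shell command to move; the robot and the scene stay as the last step left them, time stands still between calls to the robot, and variables do not carry over. Pictures are saved under pics/ and viewed, and the job is handed in when it is done.

```bash
ls; mkdir -p pics
python3 - <<'E'
from cell import sense, read_camera, boxes_of
import cv2
s=sense();print({k:s[k] for k in('t','ee_pos','orientation','finger_gap','ft_force')})
for n in('side','top'):
    p=read_camera(n);cv2.imwrite(f'pics/{n}0.png',cv2.cvtColor(p['frame'],cv2.COLOR_RGB2BGR));print(n,p['K'].tolist(),p['cam_to_world'].round(4).tolist(),[k for k in p])
    for t in('nozzle_round_c','nozzle_flat_c','nozzle_brush_c','cartridge_0_c','tray_handle','case','dock','pocket_tray'):
        print(t,[(round(d['score'],2),[round(v) for v in d['location']]) for d in boxes_of(p,t)][:5])
E
```

```text
pics
{'t': 0.0, 'ee_pos': array([0.14911844, 0.5548133 , 0.2378566 ]), 'orientation': array([-3.14127579e+00,  1.56950643e-03,  1.30801156e+00]), 'finger_gap': 1.003047775696602, 'ft_force': array([-0.01406336,  0.33126336,  0.54551869])}
side [[488.5296506566949, 0.0, 268.3136953378164], [0.0, 488.5296506566949, 209.6070383459633], [0.0, 0.0, 1.0]] [[0.898, 0.2811, -0.3386, 0.0726], [-0.4401, 0.5668, -0.6965, -1.0374], [-0.0039, 0.7744, 0.6326, 0.9683], [0.0, 0.0, 0.0, 1.0]] ['frame', 'K', 'cam_to_world', 'shot']
nozzle_round_c [(0.69, [261, 276])]
nozzle_flat_c [(0.49, [301, 262])]
nozzle_brush_c [(0.8, [262, 277])]
cartridge_0_c []
tray_handle [(0.62, [226, 169]), (0.6, [199, 245])]
case [(0.83, [229, 177])]
dock [(0.94, [282, 279])]
pocket_tray []
top [[473.2543925996284, 0.0, 276.6409772868143], [0.0, 473.2543925996284, 209.5986379453734], [0.0, 0.0, 1.0]] [[0.0065, 0.9931, -0.1175, 0.4085], [-1.0, 0.007, 0.0036, -0.0728], [0.0044, 0.1175, 0.9931, 1.2601], [0.0, 0.0, 0.0, 1.0]] ['frame', 'K', 'cam_to_world', 'shot']
nozzle_round_c []
nozzle_flat_c [(0.56, [342, 210])]
nozzle_brush_c [(0.52, [346, 257])]
cartridge_0_c [(0.24, [170, 153])]
tray_handle [(0.81, [171, 219])]
case [(0.87, [172, 220])]
dock [(0.95, [336, 236])]
pocket_tray [(0.69, [244, 161]), (0.55, [166, 217])]
```

View pics/side0.png

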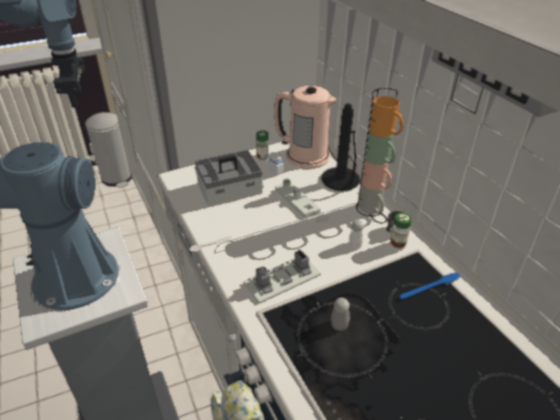

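View pics/top0.png

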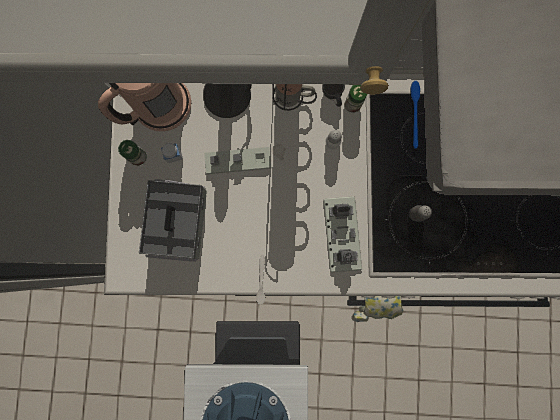

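The top view shows the case at (173,220), the pocket tray at (238,160) and the dock at (343,235), with nozzles at its ends. I'll zoom in.

Run:
```python
import cv2,numpy as np
a=cv2.imread('pics/top0.png');b=cv2.imread('pics/side0.png')
def z(im,x0,y0,x1,y1,f,n):
    c=cv2.resize(im[y0:y1,x0:x1],None,fx=f,fy=f,interpolation=cv2.INTER_CUBIC);cv2.imwrite(n,cv2.convertScaleAbs(c,alpha=1.3))
z(a,310,185,375,285,6,'pics/z1.png')
z(a,130,130,290,270,5,'pics/z2.png')
z(b,180,120,340,310,3.1,'pics/z3.png')
```

```text
(no output)
```

View pics/z1.png

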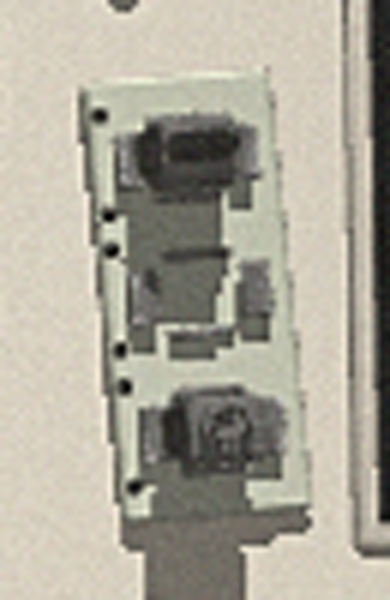

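View pics/z2.png

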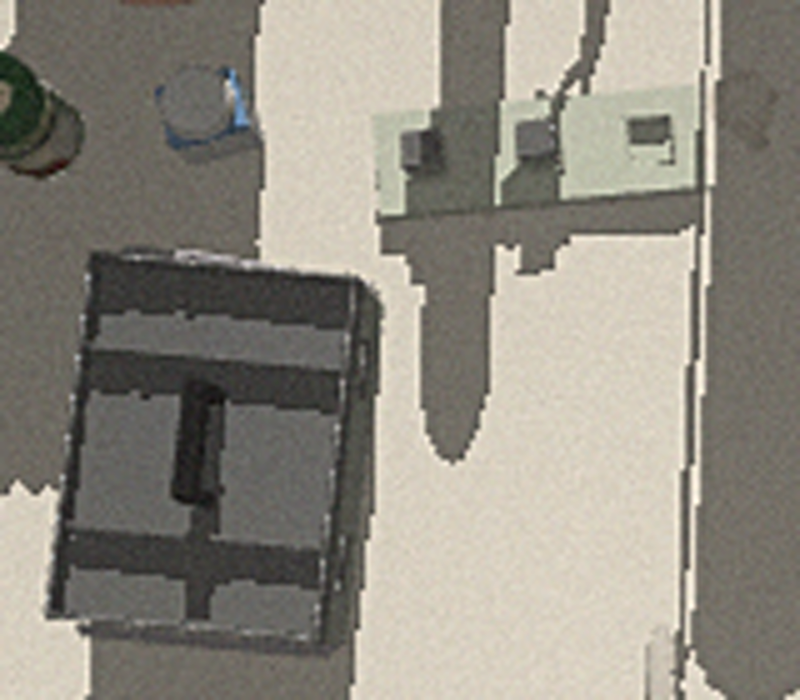

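View pics/z3.png

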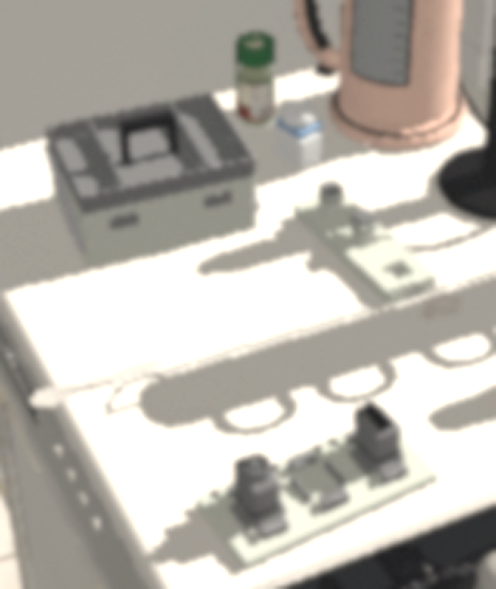

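```bash
cat > h.py <<'E'
import numpy as np,cv2
from cell import sense, read_camera, boxes_of
def ray(p,uv):
    K=p['K'];T=p['cam_to_world'];x=(uv[0]-K[0,2])/K[0,0];y=(uv[1]-K[1,2])/K[1,1]
    return T[:3,3],T[:3,:3]@np.array([x,-y,-1.])
def atz(p,uv,z):
    o,d=ray(p,uv);return o+d*(z-o[2])/d[2]
def proj(p,X):
    T=p['cam_to_world'];c=(np.atleast_2d(X)-T[:3,3])@T[:3,:3];K=p['K']
    return np.c_[K[0,0]*c[:,0]/-c[:,2]+K[0,2],K[1,1]*-c[:,1]/-c[:,2]+K[1,2]]
def save(p,n,box=None,f=1):
    im=cv2.cvtColor(p['frame'],cv2.COLOR_RGB2BGR)
    if box:
        x0,y0,x1,y1=box;im=cv2.convertScaleAbs(cv2.resize(im[y0:y1,x0:x1],None,fx=f,fy=f,interpolation=cv2.INTER_CUBIC),alpha=1.2)
    cv2.imwrite(n,im)
def loc(a,b,yaw):  # local xy -> world
    c,s=np.cos(yaw),np.sin(yaw);return np.array([a[0]+c*b[0]-s*b[1],a[1]+s*b[0]+c*b[1]])
E
python3 - <<'E'
from h import *
p=read_camera('top')
def rect(pts,f,off,z,lx,ly):
    w=np.array([atz(p,(np.array(q)/f+off),z)[:2] for q in pts]) # TL TR BR BL ; TL=+x+y, TR=+x-y
    L=np.array([[1,1],[1,-1],[-1,-1],[-1,1]])*[lx/2,ly/2]
    c=w.mean(0);A=(w-c).T@L;yaw=np.arctan2(A[1,0]-A[0,1],A[0,0]+A[1,1])
    fit=np.array([loc(c,l,yaw) for l in L]);print('c',c.round(4),'yaw',round(yaw,4),'res mm',((w-fit)*1000).round(1).tolist())
    return c,yaw
print('dock');d=rect([(80,92),(268,68),(308,508),(125,518)],6,np.array([310,185]),.012,.196,.084)
print('pt');t=rect([(374,115),(702,85),(703,187),(380,215)],5,np.array([130,130]),.016,.056,.176)
print('case');c=rect([(92,257),(360,280),(325,650),(47,615)],5,np.array([130,130]),.09,.184,.136)
# handle top ends z=.12
for q in((203,382),(190,500)):print('handle',atz(p,np.array(q)/5+130,.12).round(4))
for n,u in(('cartL',(415,148)),('cartM',(536,136))):print(n,atz(p,np.array(u)/5+130,.046).round(4))
for y in(-.06,0,.06):print(loc(t[0],(0,y),t[1]).round(4))
for q in((200,143),(225,430)):print('noz',atz(p,np.array(q)/6+[310,185],.07).round(4))
for x in(-.06,0,.06):print(loc(d[0],(x,0),d[1]).round(4))
E
```

```text
dock
c [ 0.4922 -0.2518] yaw 0.0897 res mm [[-4.2, -0.4], [-0.4, -0.4], [0.9, 2.2], [3.6, -1.5]]
pt
c [0.6886 0.0271] yaw 0.0938 res mm [[-1.0, -0.9], [0.4, -1.6], [0.3, 2.7], [0.3, -0.2]]
case
c [0.5197 0.1843] yaw -0.0845 res mm [[-1.3, 0.3], [-0.5, 1.3], [-1.4, -1.6], [3.3, 0.0]]
handle [0.5494 0.1803 0.12  ]
handle [0.492  0.1847 0.12  ]
cartL [0.6826 0.09   0.046 ]
cartM [0.6895 0.0269 0.046 ]
[ 0.6942 -0.0326]
[0.6886 0.0271]
[0.683  0.0868]
noz [ 0.5524 -0.2462  0.07  ]
noz [ 0.4318 -0.2554  0.07  ]
[ 0.4325 -0.2571]
[ 0.4922 -0.2518]
[ 0.552  -0.2464]
```

```bash
cat > ov.py <<'E'
from h import *
def box(c,yaw,cx,cy,lx,ly,z0,z1):
    P=[]
    for z in(z0,z1):
        for a,b in((1,1),(1,-1),(-1,-1),(-1,1)):
            P.append([*loc(c,(cx+a*lx/2,cy+b*ly/2),yaw),z])
    return np.array(P)
def draw(p,n,bx,f,S):
    x0,y0,x1,y1=bx
    im=cv2.cvtColor(p['frame'],cv2.COLOR_RGB2BGR);im=cv2.resize(im[y0:y1,x0:x1],None,fx=f,fy=f,interpolation=cv2.INTER_CUBIC)
    for B,col in S:
        q=((proj(p,B)-[x0,y0]+.5)*f).astype(int)
        for i in range(4):
            for a,b in((i,(i+1)%4),(4+i,4+(i+1)%4),(i,i+4)):cv2.line(im,tuple(map(int,q[a])),tuple(map(int,q[b])),col,1)
    cv2.imwrite(n,im)
E
python3 - <<'E'
from ov import *
D=((.4922,-.2518),.0897);T=((.6886,.0271),.0938);C=((.5197,.1843),-.0845)
G=(0,200,0);R=(0,0,255);B=(255,0,0)
S=[(box(*D,0,0,.196,.084,0,.012),G),(box(*T,0,0,.056,.176,0,.016),G),(box(*C,0,0,.184,.136,0,.066),G),(box(*C,0,0,.184,.136,.068,.09),R),(box(*C,0,0,.06,.012,.106,.12),B)]
for x in(-.06,.06):S+= [(box(*D,x,0,.028,.034,.012,.058),R),(box(*D,x,.0208,.018,.0075,.038,.056),B)]
for y in(0,.06):S.append((box(*T,0,y,.02,.02,.006,.046),R))
p=read_camera('top');draw(p,'pics/o1.png',(130,130,380,285),3.1,S)
p=read_camera('side');draw(p,'pics/o2.png',(180,130,340,310),3.3,S)
E
```

```text
(no output)
```

View pics/o1.png

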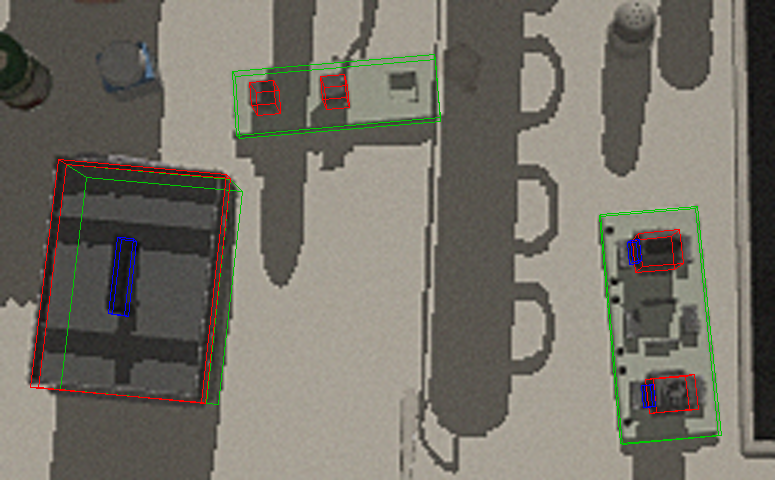

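View pics/o2.png

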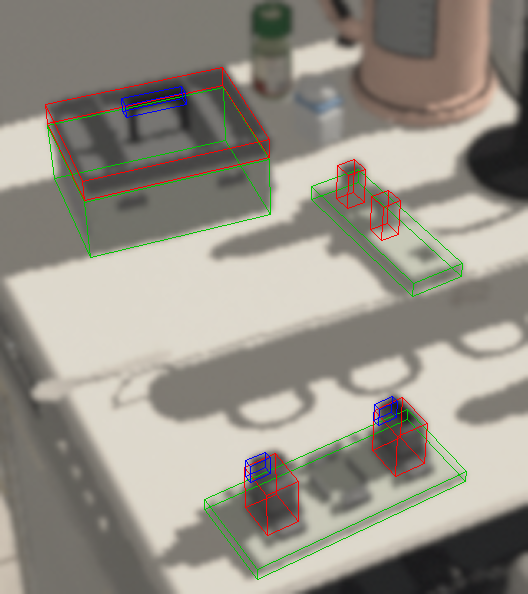

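The overlays fit in both views. The front nozzle (round or brush) is near (348,257) in the top view, and the flat one is near (343,210). Cartridges stand in the pockets at y=+60 and y=0. Next I go to the tray handle, swinging round clear of the cupboard.

```bash
python3 -m crank '23 -45 0 0.02;46 -90 0 0.05;69 -135 0 0.08;92 -180 0 0.11;115 -225 0 0.14;138 -270 0 0.178;161 -315 0 0.178;181 -355 0 0.178' 1 25; python3 -m crank '48 -4 0 0;95 -8 0 0;142 -12 0 0;190 -16 0 0;190 -16 0 0;190 -16 -35 0;190 -16 -70 0;190 -16 -70 0'
python3 - <<'E'
from h import *
s=sense();print(s['ee_pos'],s['orientation'],s['ft_force'])
save(read_camera('top'),'pics/a1.png',(130,130,290,270),5);save(read_camera('side'),'pics/a2.png',(150,60,310,220),4)
E
```

```text
t: 2.05
ee_pos: [0.331, 0.1987, 0.2391]
orientation: [3.14, -0.0, 1.486]
ft_force: [0.7, -0.6, -0.5]
finger_gap: 1.001
t: 3.05
ee_pos: [0.5173, 0.1842, 0.1662]
orientation: [-3.135, 0.001, 1.486]
ft_force: [-0.0, -0.2, -0.4]
finger_gap: 1.004
[0.51733102 0.18422285 0.16622829] [-3.13538968e+00  1.20668501e-03  1.48632983e+00] [-2.82466721e-07 -2.05192106e-01 -4.10791517e-01]
```

View pics/a2.png

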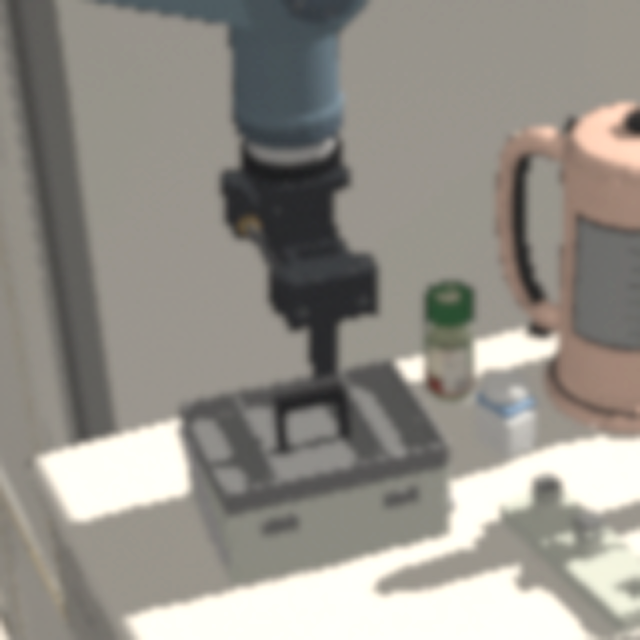

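View pics/a1.png

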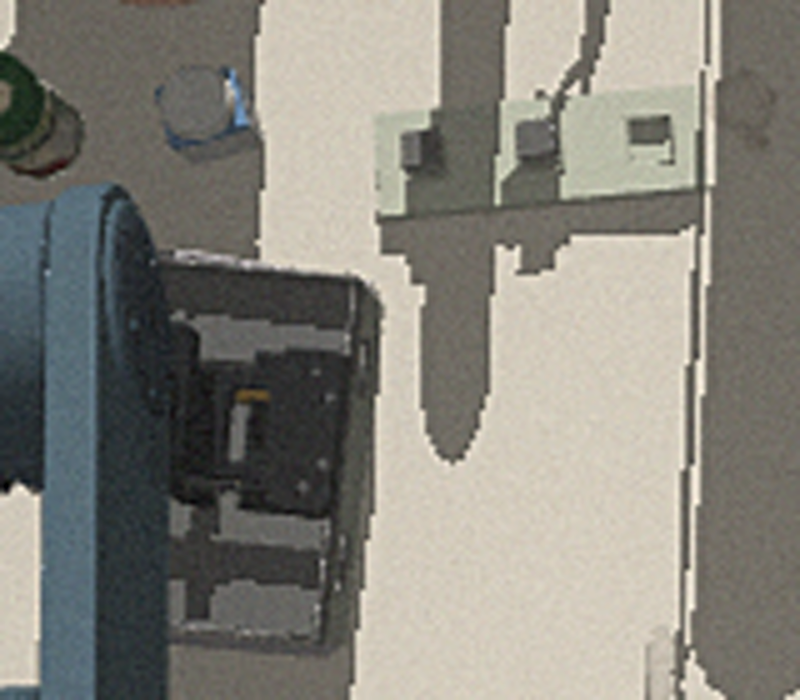

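```bash
python3 -m crank '0 0 -35 0;0 0 -65 0;0 0 -74 0;0 0 -74 0' 1; python3 -m crank '0 0 0 0;0 0 0 0;0 0 0 0;0 0 0 0;0 0 0 0;0 0 0 0' 0 30
```

```text
t: 3.65
ee_pos: [0.521, 0.1845, 0.0959]
orientation: [3.14, -0.0, 1.486]
ft_force: [-0.3, -0.2, -0.2]
finger_gap: 0.995
t: 4.4
ee_pos: [0.5203, 0.1843, 0.0946]
orientation: [-3.141, 0.0, 1.486]
ft_force: [-0.0, 0.4, -0.2]
finger_gap: 0.342
```

```bash
python3 -m crank '0 0 0 0;0 0 0 0;0 0 0 0;0 0 0 0;0 0 0 0;0 0 0 0' 0 30
python3 - <<'E'
import numpy as np
yaw=-.0845
for q in np.linspace(0,2.618,17):
    y=(-.0866+.1*np.cos(.5236+q))*1000;z=(.063+.1*np.sin(.5236+q)-.113)*1000
    print(round(q,3),'%.0f %.0f %.0f'%(-np.sin(yaw)*y,np.cos(yaw)*y,z))
E
```

```text
t: 5.15
ee_pos: [0.5208, 0.1875, 0.0959]
orientation: [3.14, -0.005, 1.486]
ft_force: [-2.1, 13.1, 5.7]
finger_gap: 0.13
0.0 0 0 0
0.164 -1 -9 13
0.327 -2 -21 25
0.491 -3 -34 35
0.654 -4 -48 42
0.818 -5 -64 47
0.982 -7 -80 50
1.145 -8 -96 50
1.309 -9 -112 47
1.473 -11 -127 41
1.636 -12 -142 33
1.8 -13 -154 23
1.963 -14 -165 11
2.127 -15 -174 -3
2.291 -15 -181 -18
2.454 -16 -185 -34
2.618 -16 -186 -50
```

```bash
python3 -m crank '0 4 1 0;-1 -5 13 0;-2 -17 25 0;-3 -30 35 0;-4 -44 42 0;-5 -60 47 0;-7 -76 50 0;-7 -76 50 0'
python3 - <<'E'
from h import *
save(read_camera('side'),'pics/b2.png',(150,60,310,220),4)
E
```

```text
t: 6.15
ee_pos: [0.5135, 0.1061, 0.1445]
orientation: [3.141, 0.001, 1.484]
ft_force: [4.4, -0.2, -3.1]
finger_gap: 0.131
```

View pics/b2.png

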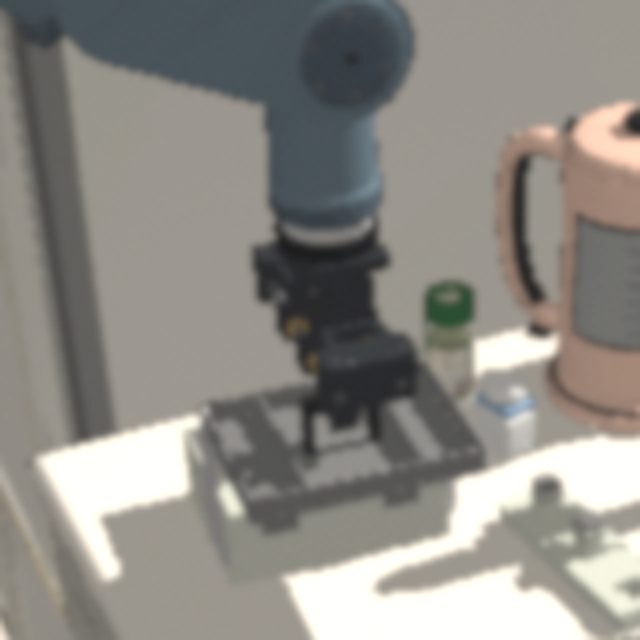

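```bash
python3 -m crank '-1 -16 0 0;-2 -32 -3 0;-4 -47 -9 0;-5 -62 -17 0;-6 -74 -27 0;-7 -85 -39 0;-8 -94 -53 0;-8 -101 -68 0';python3 -m crank '0 -4 -16 0;0 -6 -32 0;0 -6 -33 0;0 -6 -33 0'
```

```text
t: 7.2
ee_pos: [0.5051, 0.0074, 0.0759]
orientation: [-3.141, -0.002, 1.485]
ft_force: [5.3, 10.5, -3.6]
finger_gap: 0.128
t: 7.7
ee_pos: [0.5047, 0.0024, 0.0436]
orientation: [-3.14, -0.002, 1.486]
ft_force: [1.3, 9.1, 3.1]
finger_gap: 0.13
```

```bash
python3 -m crank '0 0 0 0;0 0 0 0;0 0 0 0;0 0 0 0;0 0 0 0' 0.6; python3 -m crank '0 0 50 0;0 0 100 0;0 0 150 0;0 0 180 0;0 0 180 0;0 -62 180 0;0 -124 180 0;0 -124 180 0'
python3 - <<'E'
from h import *
p=read_camera('top');save(p,'pics/c1.png');save(read_camera('side'),'pics/c2.png')
E
```

```text
t: 8.32
ee_pos: [0.5053, 0.0011, 0.0437]
orientation: [-3.141, 0.0, 1.486]
ft_force: [-0.2, -0.2, -0.4]
finger_gap: 0.594
t: 9.32
ee_pos: [0.5044, -0.1261, 0.2218]
orientation: [-3.139, -0.0, 1.481]
ft_force: [-0.6, -0.2, 0.1]
finger_gap: 0.6
```

View pics/c1.png

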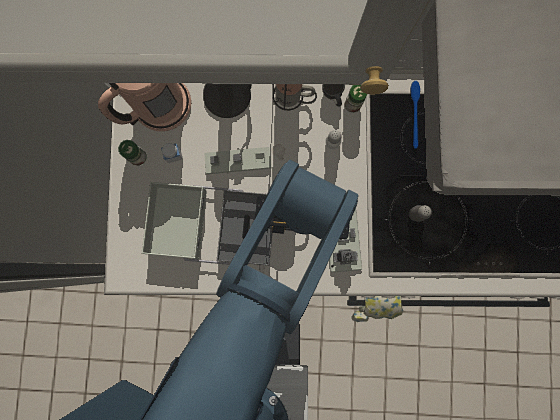

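View pics/c2.png

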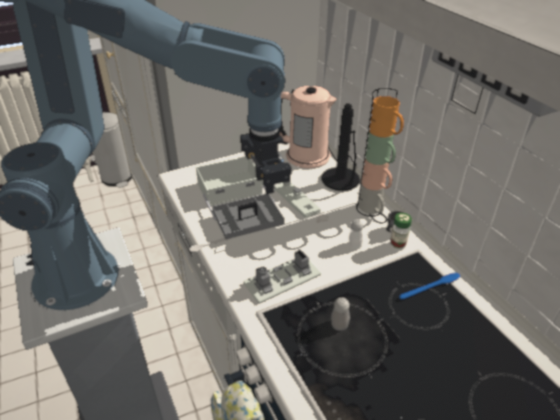

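The tray is fully open: the compartment shows at (173,220) and the tray at (243,228) in the top view. Next is the front nozzle.

```bash
python3 -m crank '-24 -44 0 0.06;-48 -88 0 0.12;-72 -131 0 0.179;-72 -131 0 0.179;-72 -131 -40 0.179;-72 -131 -80 0.179;-72 -131 -122 0.179;-72 -131 -122 0.179' 1 25
python3 - <<'E'
from h import *
s=sense();print(s['ee_pos'],s['orientation'])
p=read_camera('side');save(p,'pics/d2.png',(220,210,340,310),6)
p=read_camera('top');save(p,'pics/d1.png',(300,185,380,285),6)
E
```

```text
t: 10.42
ee_pos: [0.4318, -0.2495, 0.0983]
orientation: [-3.136, -0.007, 1.667]
ft_force: [-0.4, 0.1, 0.1]
finger_gap: 1.0
[ 0.43179378 -0.2495449   0.09834847] [-3.13646134 -0.0067042   1.66681974]
```

View pics/d2.png

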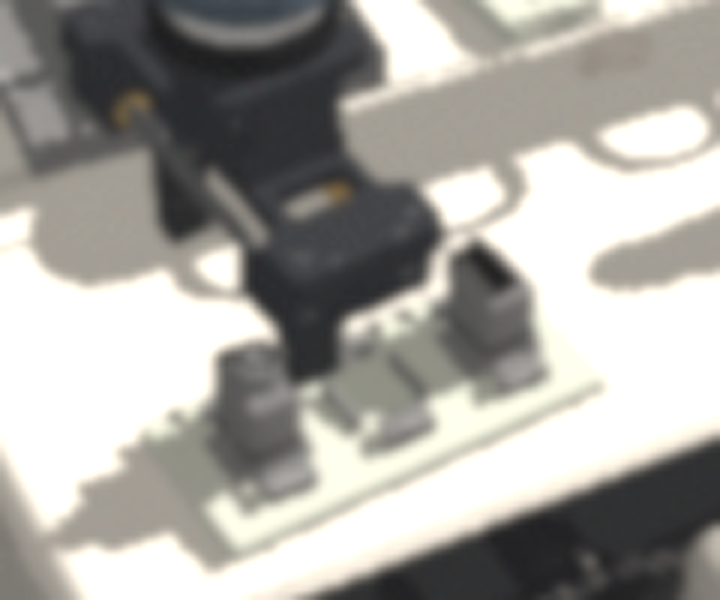

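View pics/d1.png

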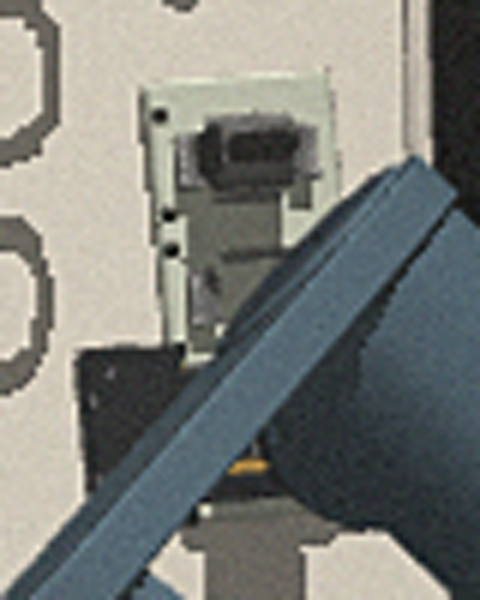

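```bash
python3 -m crank '0 0 0 0;0 0 0 0;0 0 0 0'
python3 - <<'E'
from h import *
p=read_camera('side')
for u in((250,352),):print(atz(p,np.array(u)/6+[220,210],.070))
print(atz(p,np.array((485,258))/6+[220,210],.070))
for X in((.4325,-.2571),(.552,-.2464)):print(((proj(p,[[*X,.070]])-[220,210])*6).round(0), ((proj(p,[[*X,.012]])-[220,210])*6).round(0))
E
```

```text
t: 10.9
ee_pos: [0.4338, -0.2541, 0.1026]
orientation: [3.14, 0.001, 1.665]
ft_force: [0.3, -0.2, 0.2]
finger_gap: 0.997
[ 0.434301   -0.25318921  0.07      ]
[ 0.55065147 -0.24768037  0.07      ]
[[250. 359.]] [[252. 453.]]
[[486. 255.]] [[481. 348.]]
```

```bash
python3 -m crank '0 0 -25 0;0 0 -50 0;0 0 -73 0;0 0 -73 0;0 0 -73 0';  python3 -m crank '0 0 0 0;0 0 0 0;0 0 0 0;0 0 0 0;0 0 0 0;0 0 0 0;0 0 0 0;0 0 0 0' 0 22; python3 -m crank '0 0 0 0;0 0 0 0;0 0 0 0;0 0 0 0'
```

```text
t: 11.58
ee_pos: [0.4338, -0.2542, 0.0295]
orientation: [3.141, 0.001, 1.665]
ft_force: [-0.5, 0.2, 0.8]
finger_gap: 0.996
t: 12.58
ee_pos: [0.4338, -0.2548, 0.0291]
orientation: [3.141, 0.002, 1.665]
ft_force: [-0.9, -5.4, 0.4]
finger_gap: 0.382
t: 13.08
ee_pos: [0.4338, -0.2548, 0.0291]
orientation: [3.141, 0.002, 1.665]
ft_force: [0.6, -5.8, 0.4]
finger_gap: 0.385
```

Gap is 34 mm, so the button is fully in. I lift straight up.

```bash
python3 -m crank '0 0 5 0;0 0 12 0;0 0 25 0;0 0 45 0;0 0 75 0;0 0 110 0;0 0 130 0;0 0 130 0'
python3 - <<'E'
from h import *
p=read_camera('side');save(p,'pics/e2.png',(180,130,340,310),3.3)
E
```

```text
t: 14.08
ee_pos: [0.4341, -0.2539, 0.1605]
orientation: [3.139, 0.002, 1.665]
ft_force: [0.6, 0.2, -0.6]
finger_gap: 0.383
```

View pics/e2.png

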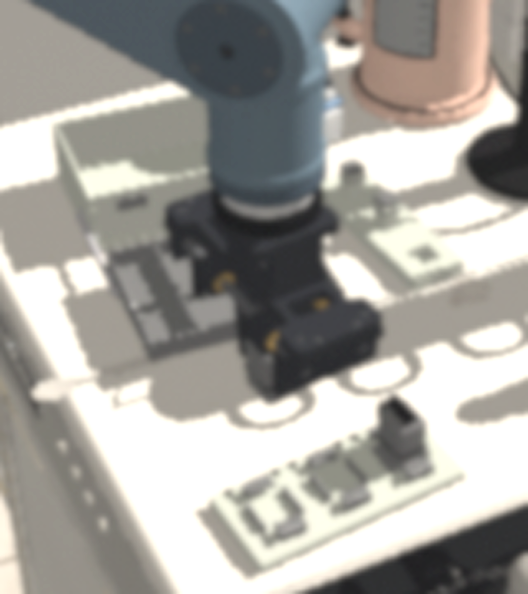

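```bash
python3 -m crank '3 50 10 -0.03;6 100 20 -0.06;10 155 20 -0.09;13 210 20 -0.12;16 265 20 -0.15;20 320 20 -0.179;23 375 20 -0.179;26 425 10 -0.179' - 24; python3 -m crank '0 22 0 0;0 22 0 0;0 22 0 0'
python3 - <<'E'
from h import *
p=read_camera('side');save(p,'pics/f2.png',(150,60,310,220),4)
p=read_camera('top');save(p,'pics/f1.png',(130,130,290,270),5)
E
```

```text
t: 15.12
ee_pos: [0.4586, 0.1734, 0.1678]
orientation: [-3.141, -0.0, 1.487]
ft_force: [0.8, -1.2, -0.9]
finger_gap: 0.388
t: 15.5
ee_pos: [0.4587, 0.1927, 0.1677]
orientation: [-3.14, 0.001, 1.486]
ft_force: [0.1, -0.3, 0.1]
finger_gap: 0.387
```

View pics/f2.png

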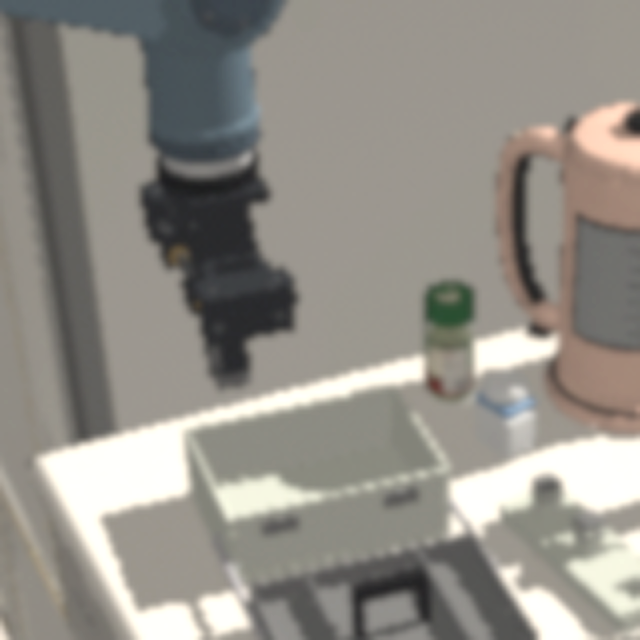

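View pics/f1.png

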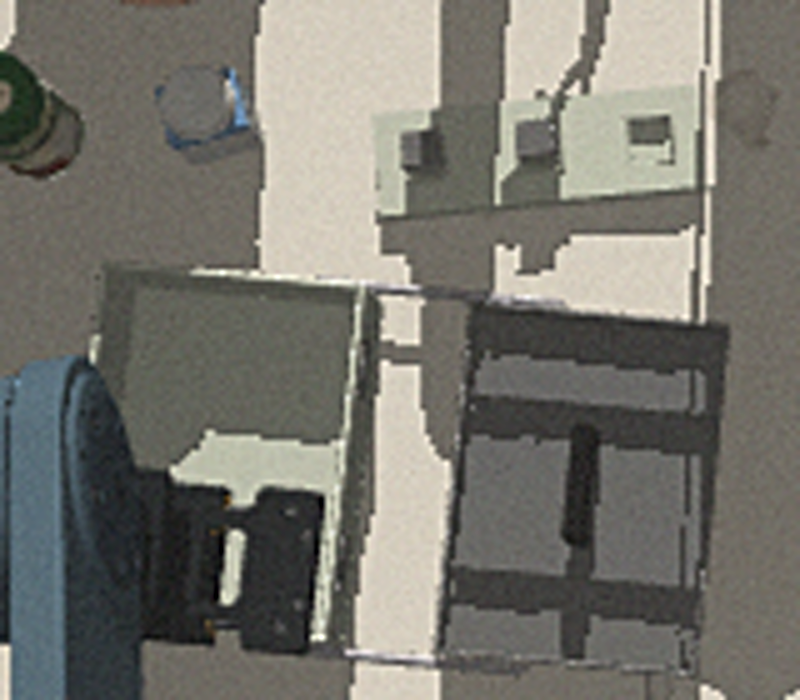

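```bash
python3 -m crank '1 0 -40 0;1 0 -80 0;1 0 -110 0;1 0 -130 0;1 0 -140 0;1 0 -145 0;1 0 -145 0';  python3 -m crank '0 0 0 0;0 0 0 0;0 0 0 0;0 0 0 0' 0.6; python3 -m crank '0 0 40 0;0 0 90 0;0 0 140 0;0 -60 145 0;0 -120 145 0;0 -120 145 0';python3 - <<'E'
from h import *
p=read_camera('side');save(p,'pics/g2.png',(150,60,310,220),4)
E
```

```text
t: 16.48
ee_pos: [0.4611, 0.1929, 0.0244]
orientation: [3.14, -0.0, 1.485]
ft_force: [-0.0, -0.9, -1.2]
finger_gap: 0.382
t: 16.98
ee_pos: [0.4605, 0.1933, 0.0238]
orientation: [3.141, -0.0, 1.486]
ft_force: [-0.4, 0.4, -0.9]
finger_gap: 0.605
t: 17.73
ee_pos: [0.4607, 0.07, 0.1691]
orientation: [3.141, 0.001, 1.48]
ft_force: [0.2, 0.8, 0.1]
finger_gap: 0.6
```

View pics/g2.png

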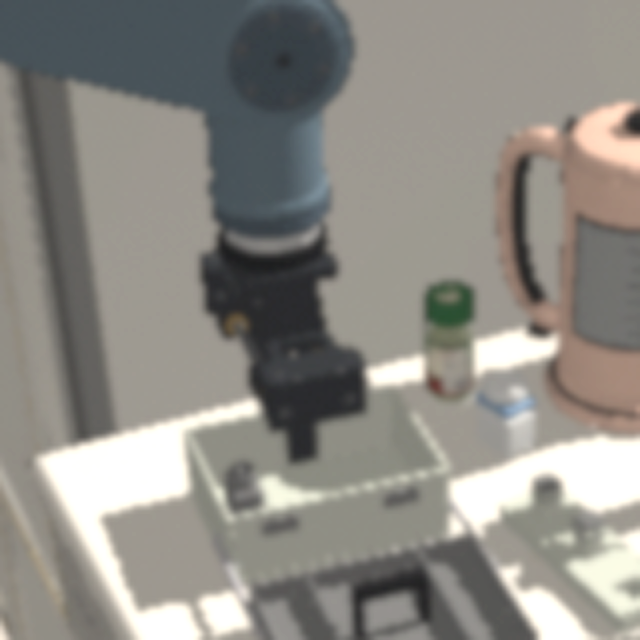

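The nozzle stands in the front of the compartment (at (242,485) in the zoom). Next is the flat nozzle.

```bash
python3 -m crank '13 -45 0 0.03;26 -90 0 0.06;40 -136 0 0.09;53 -182 0 0.12;66 -228 0 0.15;80 -274 0 0.179;92 -317 0 0.179;92 -317 0 0.179' 1 25; python3 -m crank '0 0 -30 0;0 0 -60 0;0 0 -60 0;0 0 -60 0'
python3 - <<'E'
from h import *
p=read_camera('side');save(p,'pics/h2.png',(220,210,340,310),6)
E
```

```text
t: 18.77
ee_pos: [0.5534, -0.245, 0.1682]
orientation: [3.141, 0.0, 1.664]
ft_force: [0.5, -0.0, 0.3]
finger_gap: 1.002
t: 19.27
ee_pos: [0.5531, -0.2427, 0.1096]
orientation: [3.141, 0.0, 1.666]
ft_force: [-0.0, -0.6, 0.4]
finger_gap: 1.002
```

View pics/h2.png

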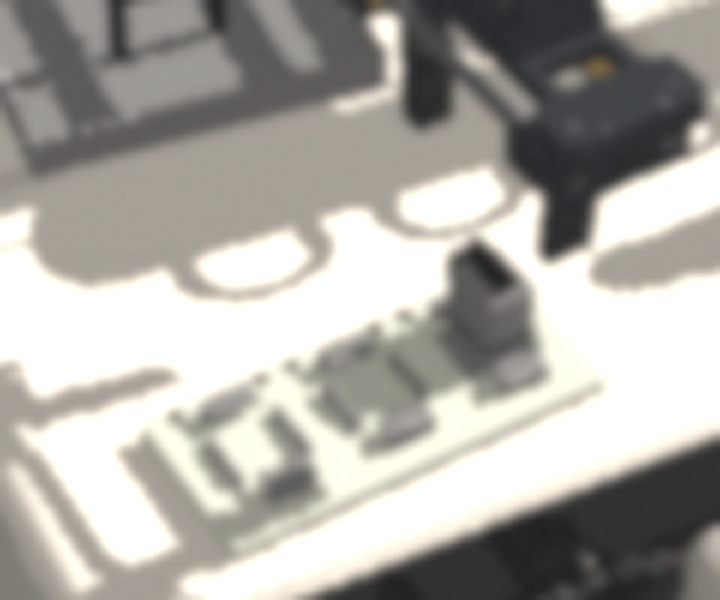

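```bash
python3 -m crank '0 -2 -28 0;0 -2 -56 0;0 -2 -80 0;0 -2 -80 0;0 -2 -80 0';  python3 -m crank '0 0 0 0;0 0 0 0;0 0 0 0;0 0 0 0;0 0 0 0;0 0 0 0;0 0 0 0;0 0 0 0' 0 22; python3 -m crank '0 0 0 0;0 0 0 0;0 0 0 0;0 0 0 0'
```

```text
t: 19.95
ee_pos: [0.5535, -0.2463, 0.0305]
orientation: [3.14, 0.002, 1.665]
ft_force: [1.1, -0.3, 0.1]
finger_gap: 1.0
t: 20.95
ee_pos: [0.5525, -0.2458, 0.0288]
orientation: [3.141, 0.0, 1.665]
ft_force: [0.1, 0.3, 1.0]
finger_gap: 0.385
t: 21.45
ee_pos: [0.5525, -0.2459, 0.0288]
orientation: [3.141, 0.0, 1.665]
ft_force: [-0.0, -0.8, 3.0]
finger_gap: 0.387
```

```bash
python3 -m crank '0 0 5 0;0 0 12 0;0 0 25 0;0 0 45 0;0 0 75 0;0 0 110 0;0 0 140 0;0 0 140 0';  python3 -m crank '-6 50 10 -0.03;-12 100 10 -0.06;-18 155 10 -0.09;-24 210 10 -0.12;-30 265 10 -0.15;-36 320 10 -0.179;-42 375 10 -0.179;-48 415 0 -0.179' - 24; python3 -m crank '0 20 0 0;0 20 0 0;0 20 0 0'
python3 - <<'E'
from h import *
p=read_camera('side');save(p,'pics/i2.png',(150,60,310,220),4)
E
```

```text
t: 22.45
ee_pos: [0.5542, -0.247, 0.1729]
orientation: [3.136, 0.005, 1.665]
ft_force: [-0.7, 0.2, -1.6]
finger_gap: 0.382
t: 23.45
ee_pos: [0.5037, 0.1715, 0.1683]
orientation: [3.141, -0.0, 1.487]
ft_force: [0.5, -0.1, -1.2]
finger_gap: 0.381
t: 23.82
ee_pos: [0.5041, 0.1885, 0.1682]
orientation: [-3.141, 0.001, 1.486]
ft_force: [0.4, -0.7, -1.1]
finger_gap: 0.385
```

View pics/i2.png

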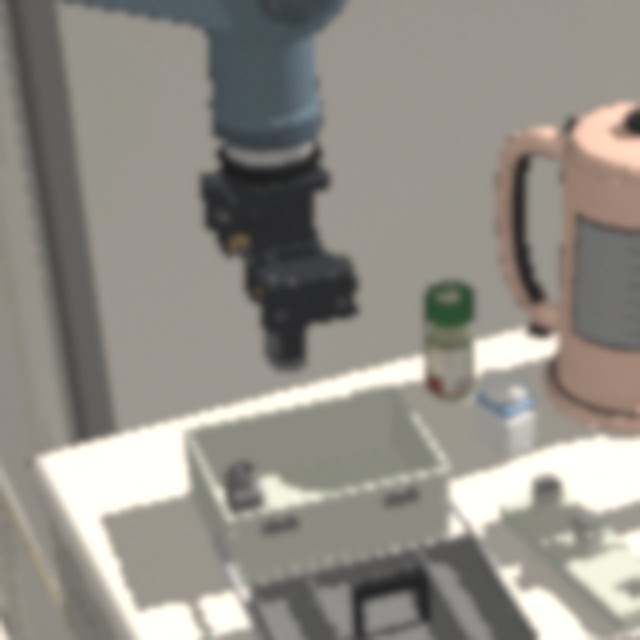

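Lower, release, rise, then look at the cartridges.

```bash
python3 -m crank '1 0 -40 0;1 0 -80 0;1 0 -110 0;1 0 -130 0;1 0 -140 0;1 0 -145 0;1 0 -146 0;1 0 -146 0';  python3 -m crank '0 0 0 0;0 0 0 0;0 0 0 0;0 0 0 0' 0.6; python3 -m crank '0 0 40 0;0 0 90 0;0 0 140 0;0 -60 145 0;-20 -120 145 0;-40 -120 145 0;-40 -120 145 0;-40 -120 145 0';python3 - <<'E'
from h import *
p=read_camera('side');save(p,'pics/j2.png',(150,60,310,220),4)
p=read_camera('top');save(p,'pics/j1.png',(130,130,290,270),5)
for t in('cartridge_0_c','nozzle_flat_c','nozzle_round_c','nozzle_brush_c'):print(t,[(round(d['score'],2),[round(v) for v in d['location']]) for d in boxes_of(p,t)][:5])
E
```

```text
t: 24.88
ee_pos: [0.506, 0.1893, 0.0234]
orientation: [3.14, -0.0, 1.486]
ft_force: [0.7, 0.1, -0.3]
finger_gap: 0.384
t: 25.38
ee_pos: [0.5054, 0.1893, 0.0228]
orientation: [3.141, -0.0, 1.486]
ft_force: [-0.6, -0.1, 0.1]
finger_gap: 0.6
t: 26.38
ee_pos: [0.4661, 0.0696, 0.168]
orientation: [3.14, -0.0, 1.487]
ft_force: [0.5, -0.7, 0.9]
finger_gap: 0.6
cartridge_0_c [(0.64, [171, 150]), (0.53, [343, 236])]
nozzle_flat_c []
nozzle_round_c []
nozzle_brush_c [(0.33, [246, 204])]
```

View pics/j2.png

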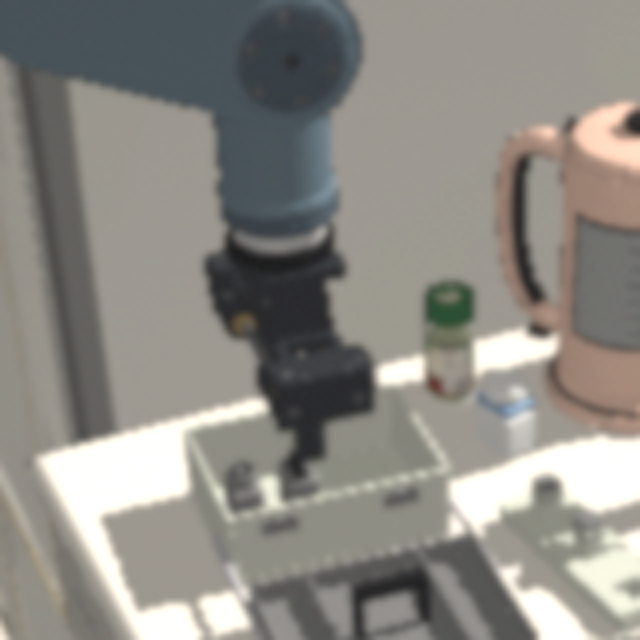

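View pics/j1.png

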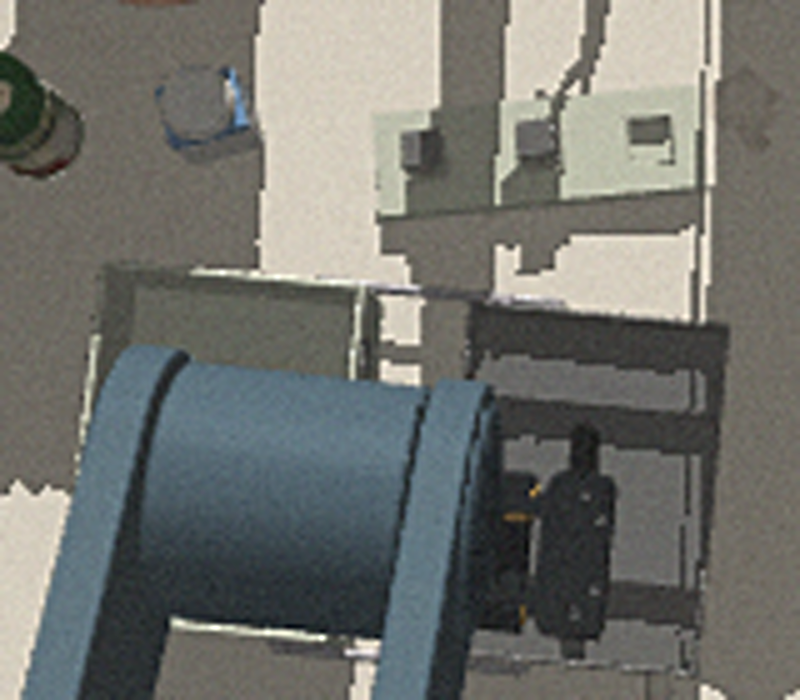

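Run:
```python
from h import *
p=read_camera('top')
f=lambda n,u,z:print(n,atz(p,u,z).round(3))
z2=lambda a,b:(a/5+130,b/5+130)
f('beaker top c',z2(200,100),.1);f('beaker R edge top',z2(240,100),.09);f('beaker BR bottom',z2(258,138),.0)
f('base front z=.03',(227,118),.03);f('kettle front z.02',(165,128),.02);f('jar',(129,150),.1);f('pepper',(335,137),.08)
p=read_camera('side')
# side cartridges top centers
save(p,'pics/k2.png',(255,150,335,220),8)
print((proj(p,[[.6826,.09,.046],[.6895,.0275,.046],[.6826,.087,.046]])-[255,150])*8)
```

```text
beaker top c [0.694 0.191 0.1  ]
beaker R edge top [0.697 0.173 0.09 ]
beaker BR bottom [0.698 0.181 0.   ]
base front z=.03 [0.8   0.057 0.03 ]
kettle front z.02 [0.774 0.224 0.02 ]
jar [0.693 0.293 0.1  ]
pepper [ 0.736 -0.225  0.08 ]
[[243.45703798 238.25419941]
 [332.98580843 317.14675325]
 [246.91854548 242.16119983]]
```

View pics/k2.png

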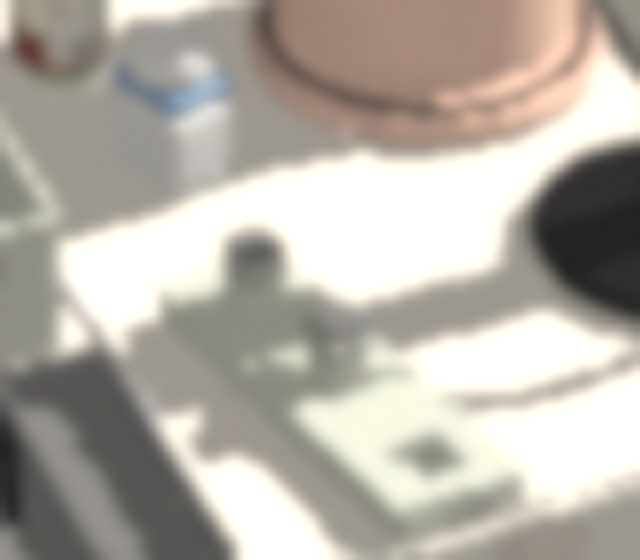

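Both cartridges are still in their pockets, with tops at (255,238) and (337,315) in the zoom. The beaker is too near the left one for jaws along y, so I take that one with the jaws along x.

```bash
python3 -c "
from cell import sense;print(sense()['joint_pos'])"; python3 -m crank '27 3 0 -0.175;54 6 0 -0.35;82 9 0 -0.525;110 12 0 -0.7;138 15 0 -0.87;166 18 0 -1.045;194 20 0 -1.22;218 20 0 -1.393' 0.7 15; python3 -m crank '0 0 -30 0;0 0 -60 0;0 0 -75 0;0 0 -75 0'
python3 - <<'E'
from h import *
print(sense()['ee_pos'])
p=read_camera('side');save(p,'pics/l2.png',(235,110,335,220),6)
E
```

```text
[-1.04659708e-01  2.50153895e-02  1.93062123e+00 -1.80348054e-06
  1.18618789e+00 -1.59126150e+00]
t: 27.78
ee_pos: [0.6843, 0.0896, 0.1673]
orientation: [-3.141, 0.0, 0.088]
ft_force: [0.4, 0.2, 0.6]
finger_gap: 0.696
t: 28.28
ee_pos: [0.6825, 0.0894, 0.0913]
orientation: [-3.141, 0.003, 0.093]
ft_force: [-0.7, -0.3, 0.5]
finger_gap: 0.697
[0.6824799  0.08937151 0.0913116 ]
```

View pics/l2.png

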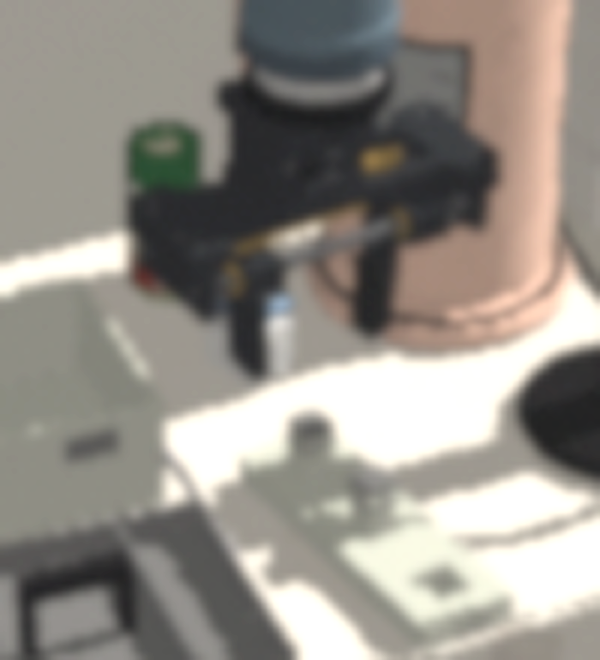

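```bash
python3 -m crank '1 0 -30 0;1 0 -55 0;1 0 -72 0;1 0 -72 0'; python3 -m crank '0 0 0 0;0 0 0 0;0 0 0 0;0 0 0 0;0 0 0 0;0 0 0 0;0 0 0 0;0 0 0 0' 0 15
```

```text
t: 28.82
ee_pos: [0.6839, 0.0893, 0.0202]
orientation: [-3.141, 0.001, 0.093]
ft_force: [0.1, -0.3, 0.7]
finger_gap: 0.701
t: 29.82
ee_pos: [0.6845, 0.0893, 0.021]
orientation: [3.142, -0.0, 0.093]
ft_force: [-0.5, -0.1, 3.9]
finger_gap: 0.227
```

```bash
python3 -m crank '0 0 15 0;0 0 40 0;0 0 75 0;0 0 110 0;0 0 145 0;0 0 145 0'; python3 -m crank '-17 12 0 0.175;-34 24 0 0.35;-51 36 0 0.525;-68 48 0 0.7;-86 60 0 0.87;-104 72 0 1.045;-120 84 0 1.22;-137 96 0 1.393';python3 -m crank '0 0 0 0;0 0 0 0'
python3 - <<'E'
from h import *
p=read_camera('side');save(p,'pics/m2.png',(150,60,310,220),4)
E
```

```text
t: 30.58
ee_pos: [0.6868, 0.0892, 0.1706]
orientation: [3.141, -0.008, 0.093]
ft_force: [-0.1, 0.5, -0.7]
finger_gap: 0.227
t: 31.58
ee_pos: [0.546, 0.1855, 0.1644]
orientation: [-3.14, 0.0, 1.492]
ft_force: [-0.1, -0.9, -0.1]
finger_gap: 0.226
t: 31.82
ee_pos: [0.5476, 0.1849, 0.1653]
orientation: [-3.141, 0.0, 1.483]
ft_force: [1.0, 0.2, -1.1]
finger_gap: 0.226
```

View pics/m2.png

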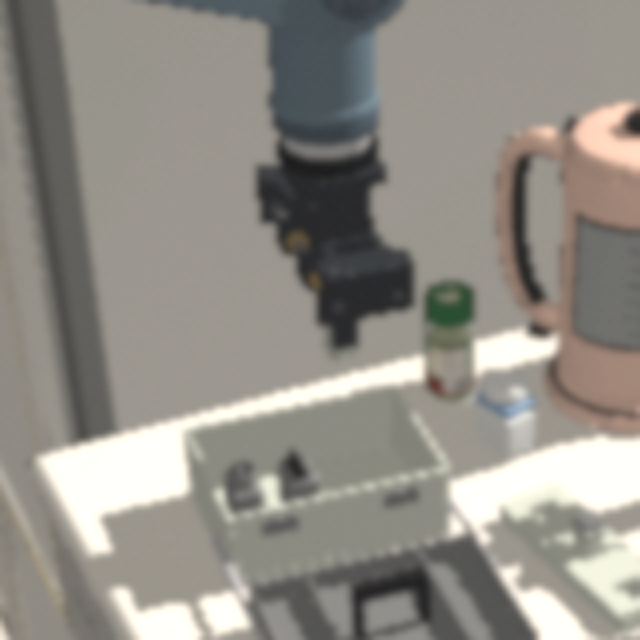

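```bash
python3 -m crank '0 0 -40 0;0 0 -80 0;0 0 -110 0;0 0 -130 0;0 0 -140 0;0 0 -145 0;0 0 -145 0';  python3 -m crank '0 0 0 0;0 0 0 0;0 0 0 0;0 0 0 0' 0.5; python3 -m crank '0 0 40 0;0 0 90 0;0 0 140 0;0 -60 145 0;-20 -100 145 0;-40 -130 145 0;-40 -130 145 0;-40 -130 145 0';python3 - <<'E'
from h import *
p=read_camera('side');save(p,'pics/n2.png',(150,60,310,220),4)
p=read_camera('top');save(p,'pics/n1.png',(130,130,290,270),5)
E
```

```text
t: 32.75
ee_pos: [0.5479, 0.1853, 0.0212]
orientation: [3.141, -0.0, 1.486]
ft_force: [0.1, -0.3, 0.4]
finger_gap: 0.229
t: 33.25
ee_pos: [0.5474, 0.1853, 0.0209]
orientation: [3.141, -0.0, 1.486]
ft_force: [0.5, -0.5, 0.7]
finger_gap: 0.502
t: 34.25
ee_pos: [0.5079, 0.0555, 0.166]
orientation: [3.141, -0.0, 1.486]
ft_force: [0.1, 0.6, -0.2]
finger_gap: 0.501
```

View pics/n2.png

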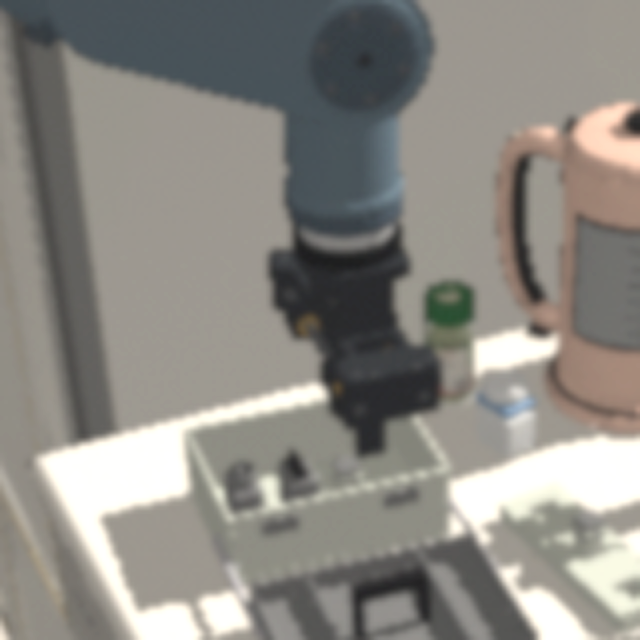

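View pics/n1.png

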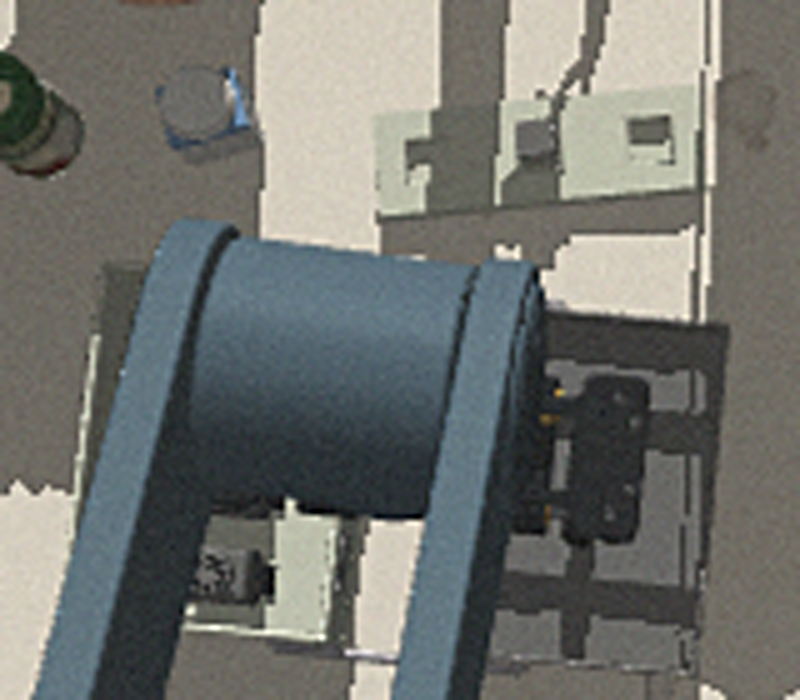

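The first cartridge stands in the case (at (348,465) in the side zoom). The middle cartridge is unmoved in its pocket, so I take it next.

```bash
python3 -m crank '45 -7 0 0.06;90 -14 0 0.12;135 -21 0 0.179;182 -27 0 0.179;182 -27 -30 0.179;182 -27 -60 0.179;182 -27 -73 0.179;182 -27 -73 0.179' 0.7 15; python3 -m crank '0 0 0 0;0 0 0 0'
python3 - <<'E'
from h import *
print(sense()['ee_pos'])
p=read_camera('side');save(p,'pics/q2.png',(235,110,335,220),6)
p=read_camera('top');save(p,'pics/q1.png',(190,120,290,200),6)
E
```

```text
t: 35.35
ee_pos: [0.6888, 0.0291, 0.0916]
orientation: [-3.139, -0.0, 1.666]
ft_force: [-0.3, -0.0, 0.1]
finger_gap: 0.701
t: 35.6
ee_pos: [0.6904, 0.0283, 0.0944]
orientation: [3.139, 0.001, 1.665]
ft_force: [0.7, 0.0, 0.3]
finger_gap: 0.703
[0.69035217 0.0282536  0.09443078]
```

View pics/q2.png

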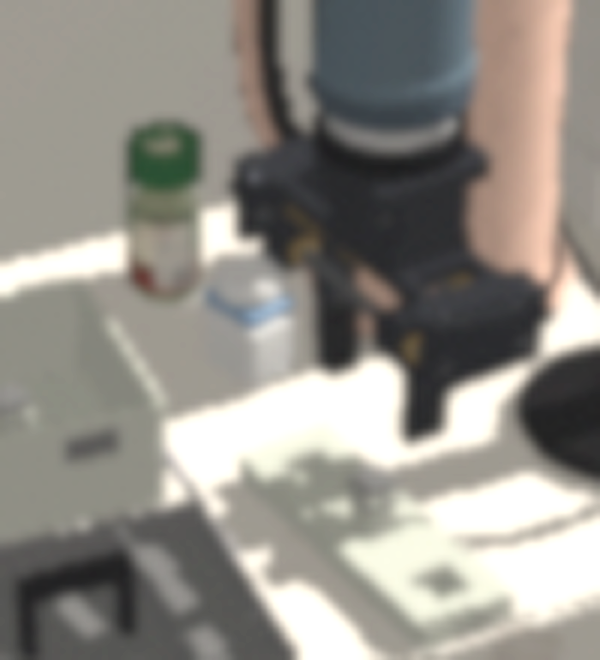

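View pics/q1.png

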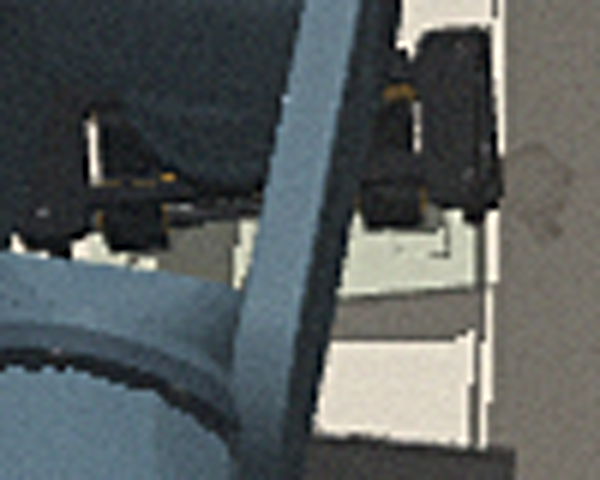

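```bash
python3 -m crank '0 0 -30 0;0 0 -55 0;0 0 -73 0;0 0 -73 0'; python3 -m crank '0 0 0 0;0 0 0 0;0 0 0 0;0 0 0 0;0 0 0 0;0 0 0 0;0 0 0 0;0 0 0 0' 0 15; python3 -m crank '0 0 15 0;0 0 40 0;0 0 75 0;0 0 110 0;0 0 145 0;0 0 145 0'
```

```text
t: 36.2
ee_pos: [0.6887, 0.0283, 0.0186]
orientation: [-3.14, -0.0, 1.665]
ft_force: [0.5, -0.2, 0.2]
finger_gap: 0.707
t: 37.2
ee_pos: [0.6895, 0.0283, 0.02]
orientation: [3.141, 0.0, 1.665]
ft_force: [-0.8, 1.1, 3.0]
finger_gap: 0.227
t: 37.95
ee_pos: [0.6917, 0.028, 0.1695]
orientation: [3.134, 0.002, 1.665]
ft_force: [-0.2, -0.4, 0.3]
finger_gap: 0.227
```

```bash
python3 -m crank '-26 39 0 -0.06;-53 78 0 -0.12;-80 117 0 -0.179;-106 155 0 -0.179;-106 155 0 -0.179;-106 155 0 -0.179'
python3 - <<'E'
from h import *
p=read_camera('side');save(p,'pics/r2.png',(150,60,310,220),4)
E
```

```text
t: 38.7
ee_pos: [0.5832, 0.183, 0.164]
orientation: [-3.141, 0.001, 1.486]
ft_force: [1.0, -0.1, -0.4]
finger_gap: 0.225
```

View pics/r2.png

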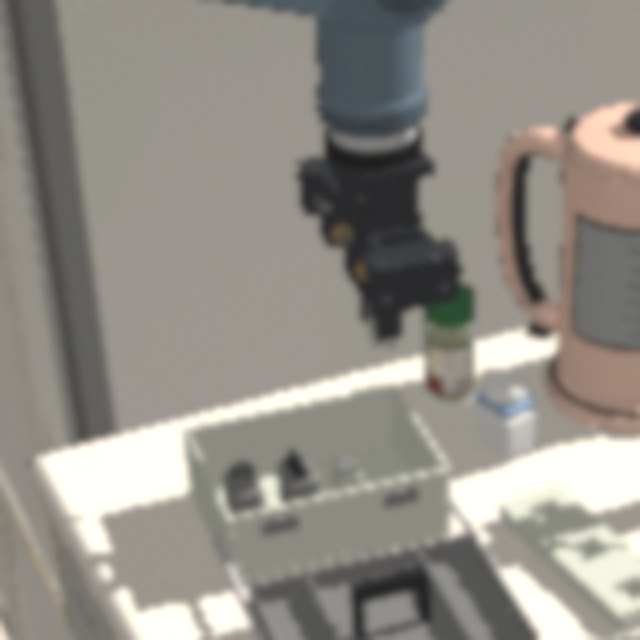

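```bash
python3 -m crank '0 0 -40 0;0 0 -80 0;0 0 -110 0;0 0 -130 0;0 0 -140 0;0 0 -146 0;0 0 -146 0';  python3 -m crank '0 0 0 0;0 0 0 0;0 0 0 0;0 0 0 0' 0.5; python3 -m crank '0 0 40 0;0 0 90 0;0 0 140 0;0 -50 145 0;-20 -105 145 0;-40 -160 145 0;-70 -210 145 0;-79 -260 145 0';python3 -m crank '0 -60 0 0;0 -120 0 0;0 -120 0 0';python3 - <<'E'
from h import *
p=read_camera('side');save(p,'pics/s2.png',(150,60,310,220),4)
p=read_camera('top');save(p,'pics/s1.png',(130,130,290,270),5);save(p,'pics/s0.png')
E
```

```text
t: 39.62
ee_pos: [0.5838, 0.1833, 0.0191]
orientation: [3.141, -0.0, 1.486]
ft_force: [-0.7, -0.8, -0.5]
finger_gap: 0.228
t: 40.12
ee_pos: [0.5834, 0.1833, 0.0189]
orientation: [3.141, -0.0, 1.486]
ft_force: [-0.5, -0.7, 0.1]
finger_gap: 0.5
t: 41.12
ee_pos: [0.5027, -0.0779, 0.1637]
orientation: [-3.141, -0.0, 1.486]
ft_force: [0.7, -0.1, 0.7]
finger_gap: 0.497
t: 41.5
ee_pos: [0.5042, -0.2008, 0.1641]
orientation: [3.141, 0.001, 1.481]
ft_force: [-0.7, -0.5, 0.2]
finger_gap: 0.5
```

View pics/s2.png

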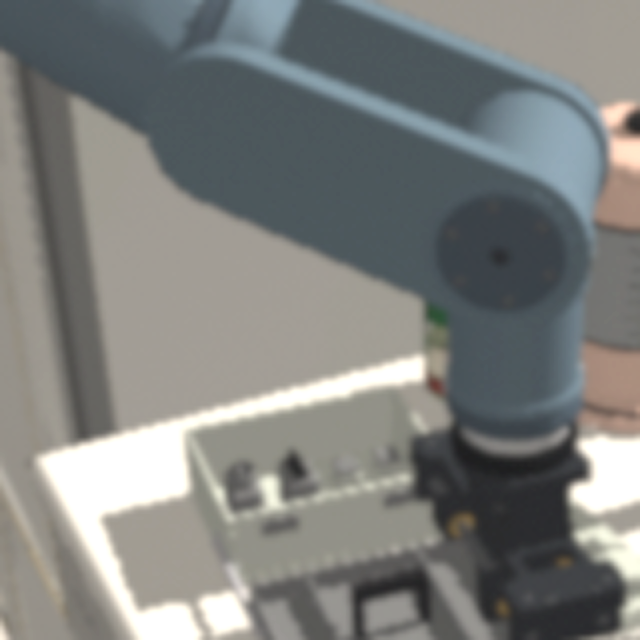

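View pics/s1.png

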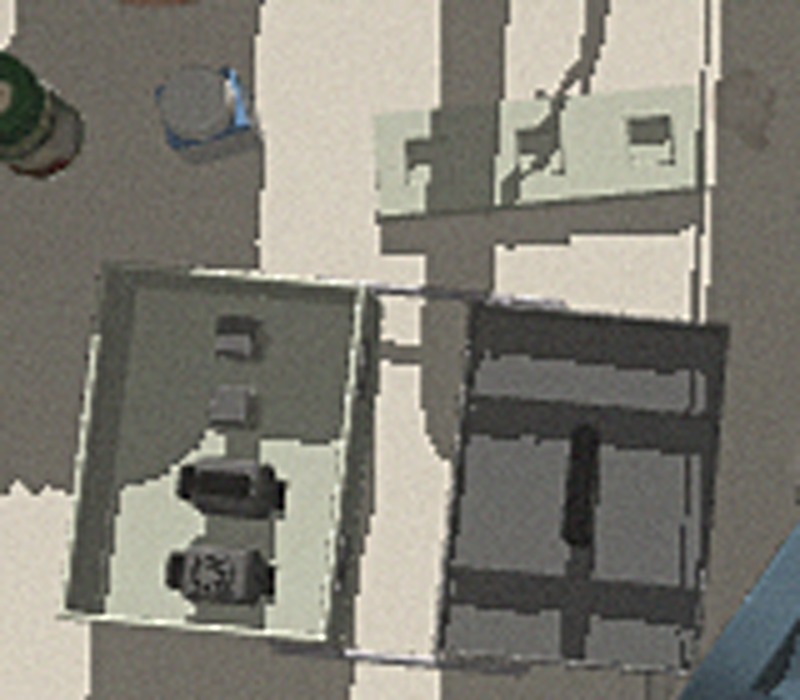

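View pics/s0.png

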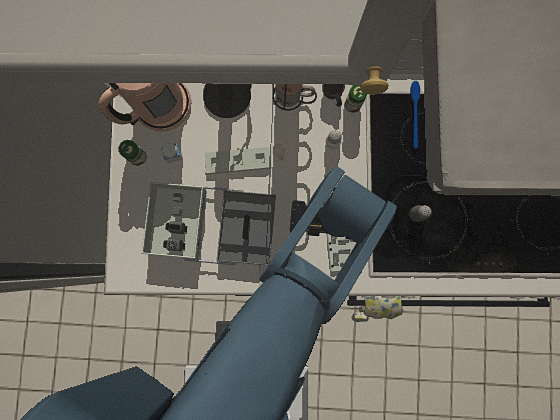

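All four items stand inside the compartment: in the zoom, cartridges at (237,335) and (233,405), nozzles at (230,485) and (215,575). The pocket tray is empty. Time to shut the tray.

```bash
python3 -m crank '0 55 0 0;0 110 0 0;0 165 0 0;0 202 0 0;0 202 0 0;0 202 0 0' 0.6 30; python3 -m crank '0 0 -40 0;0 0 -80 0;0 0 -110 0;0 0 -120 0;0 0 -120 0'; python3 -m crank '0 0 0 0;0 0 0 0;0 0 0 0;0 0 0 0;0 0 0 0;0 0 0 0;0 0 0 0;0 0 0 0' 0 30
```

```text
t: 42.35
ee_pos: [0.5041, 0.006, 0.1638]
orientation: [3.142, 0.0, 1.488]
ft_force: [-0.8, 0.3, -0.4]
finger_gap: 0.6
t: 42.98
ee_pos: [0.5043, 0.0047, 0.0436]
orientation: [-3.141, -0.0, 1.485]
ft_force: [0.9, 0.6, 0.6]
finger_gap: 0.6
t: 43.98
ee_pos: [0.5045, 0.0027, 0.0441]
orientation: [3.141, 0.004, 1.486]
ft_force: [-3.1, -12.3, 1.8]
finger_gap: 0.128
```

```bash
python3 -m crank '0 -2 16 0;1 2 32 0;1 9 47 0;2 18 61 0;3 29 73 0;4 41 83 0;5 56 91 0;7 71 97 0'; python3 -m crank '1 16 3 0;2 32 3 0;4 48 0 0;5 64 -5 0;6 78 -12 0;7 91 -22 0;8 103 -34 0;9 112 -47 0'; python3 -m crank '0 0 -2 0;0 0 -2 0;0 0 -2 0'
```

```text
t: 44.98
ee_pos: [0.5109, 0.0775, 0.1411]
orientation: [-3.14, -0.0, 1.486]
ft_force: [-1.6, -1.3, -5.1]
finger_gap: 0.128
t: 45.98
ee_pos: [0.5205, 0.189, 0.0929]
orientation: [3.141, 0.0, 1.487]
ft_force: [-8.3, -18.8, 42.9]
finger_gap: 0.127
t: 46.35
ee_pos: [0.5207, 0.1885, 0.0928]
orientation: [3.141, 0.0, 1.486]
ft_force: [-8.7, 0.6, 16.1]
finger_gap: 0.129
```

```bash
python3 -m crank '0 0 1 0;0 0 2 0;0 0 2 0';  python3 -m crank '0 0 0 0;0 0 0 0;0 0 0 0;0 0 0 0;0 0 0 0;0 0 0 0' 0.7; python3 -m crank '0 0 30 0;0 0 70 0;0 0 110 0;0 0 150 0;-30 -50 150 0;-60 -100 150 0;-60 -160 150 0;-60 -220 150 0';python3 -m crank '0 -60 0 0;0 -120 0 0;0 -120 0 0;0 -120 0 0';python3 - <<'E'
from h import *
s=sense();print(s['t'],s['ee_pos'],s['ft_force'])
p=read_camera('side');save(p,'pics/t2.png');save(p,'pics/t3.png',(150,60,310,220),4)
p=read_camera('top');save(p,'pics/t1.png',(130,130,290,270),5);save(p,'pics/t0.png')
E
```

```text
t: 46.72
ee_pos: [0.5206, 0.1884, 0.0932]
orientation: [3.141, -0.0, 1.486]
ft_force: [-1.2, 3.3, 1.0]
finger_gap: 0.132
t: 47.48
ee_pos: [0.5204, 0.1883, 0.0937]
orientation: [3.142, 0.0, 1.486]
ft_force: [0.3, -0.4, -0.6]
finger_gap: 0.698
t: 48.48
ee_pos: [0.46, -0.0332, 0.2442]
orientation: [3.14, 0.0, 1.487]
ft_force: [1.2, 0.3, -0.4]
finger_gap: 0.702
t: 48.98
ee_pos: [0.4601, -0.1514, 0.2435]
orientation: [-3.141, -0.001, 1.485]
ft_force: [0.3, 0.6, 0.2]
finger_gap: 0.701
48.975 [ 0.46013459 -0.15140517  0.2435223 ] [0.31988374 0.60297369 0.2004108 ]
```

View pics/t2.png

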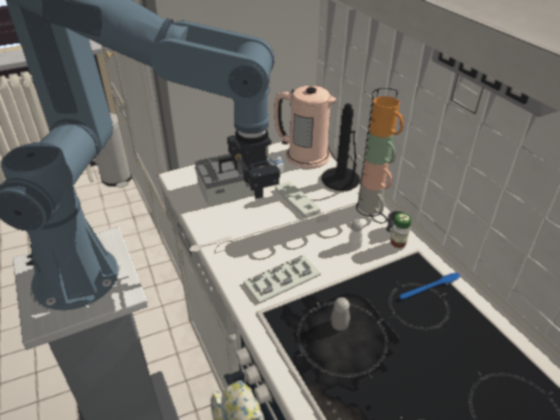

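View pics/t3.png

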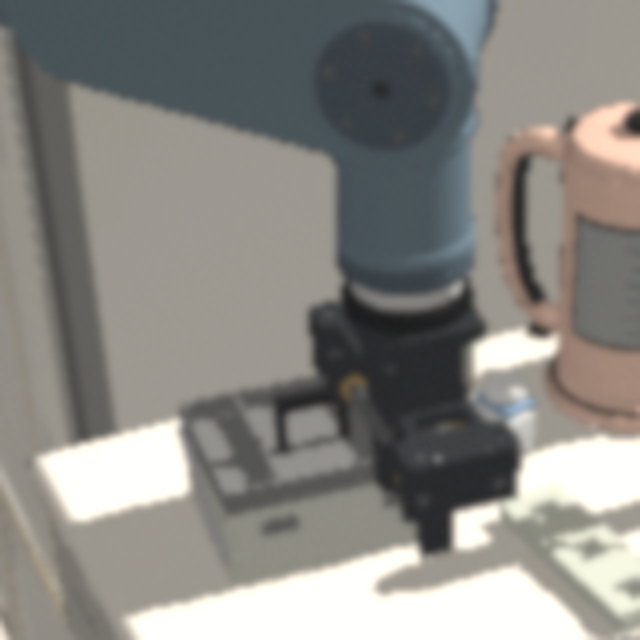

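View pics/t1.png

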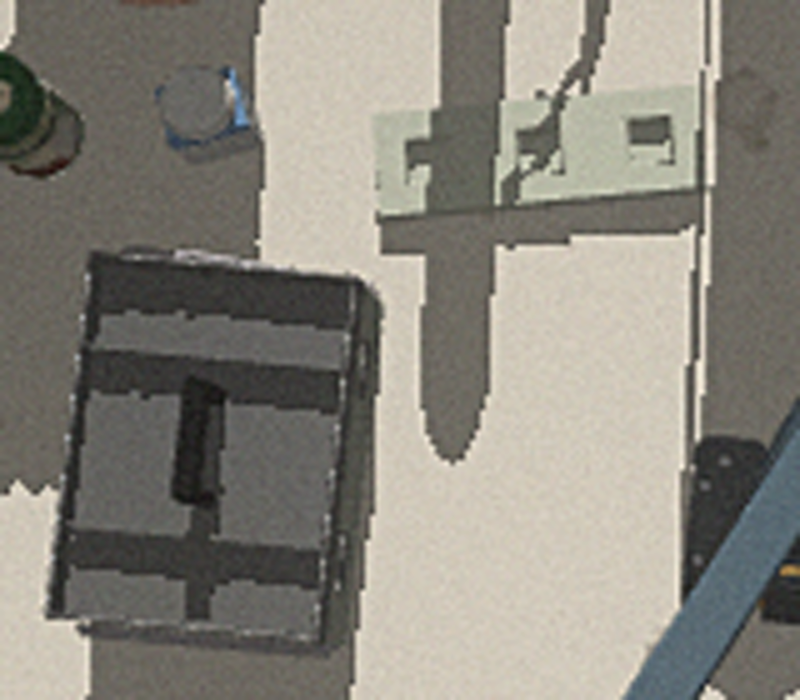

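View pics/t0.png

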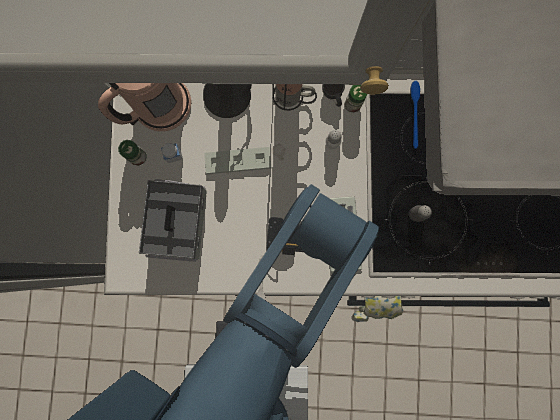

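The tray sits exactly as in the first picture, the dock and pocket tray are empty, and the other kitchen things look unmoved. I'm handing in.

```bash
python3 -c "
from cell import job_done;print(job_done())"
```

```text
the job is handed in; nothing more can be done
None
```

The job is done and handed in at about 49 s of the 210 s allowed. I swung the tray fully open and packed both nozzles that were present (the flat one, and one that is either the round or the brush type). Both cartridges present went in as well. I then swung the tray shut and let go.

- **Inside the case:** just before closing, the top and side pictures showed all four items standing in the compartment, with the pocket tray empty. The dock was partly hidden by the arm then, but the side view at the end showed all its sockets empty.
- **Tray:** the last top picture shows it in the same place as at the start. The handle was let go at its shut height.
- **Other kitchen things:** none looks moved in the final pictures. In the last top picture the arm hid the teaspoon, so I checked it only in the side view.
- **Forces:** closing the tray gave a brief wrist reading of about 43 N upward as it reached its stop. That was through the fingers holding the handle; the wrist limit is 120 N.
- **Disagreements:** the cameras placed the handle about 4 mm off in y from where the grip found it, and the nozzles about 2 mm off. I corrected for this in the moves. I had also judged the release buttons to be on the world +y side. Later views suggested they may be on the other side, which makes no difference to the grip.

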